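Strip the cheese shredder for the wash

TASK

Strip the mozzarella shredder for the wash: unscrew the hand nut on top of its spindle, which has a left-hand thread, then lift the shredding disc straight off. Lay both on the floor of the sheet pan, the disc flat with its hub up and the nut beside it, not on it. Work by feel: never force the thread, let the nut climb freely as you turn it and do not pull it before it is off the thread; set the parts down rather than dropping them, and leave the other things on the bench where they are.

Things in the scene. Friction and masses are not known exactly. Their poses are not given: they have to be found in the camera images.
- nut_mid (a point): Plain steel hand nut on top of the shredder's middle, loose, 0.16 kg: round skirt 36 mm across and 30.5 mm high, on it an upright grip bar 50 mm long, 14 mm thick, 24 mm high (54.5 mm in all). This point is on its axis, 27 mm above its lower face, 3.5 mm below the bar's foot; x along the bar, y across its flats, z up. Left-hand thread: clockwise from above loosens, counter-clockwise tightens.
- nut_seat (a point): Where the nut is seated at the start, on the axis. It is hand-tight, some tighter than others, pressed by a 25 N spring under the disc: 0.2 to 0.5 N m turn it, so grip firmly. It climbs several mm as it turns; the rate is not given and its play is only 1 mm, so follow by feel: over 8 N of push or pull may strain the thread, and 35 N between nut and spindle spoils it.
- spindle_top (a point): Top of the fixed upright spindle (24 mm over its steep thread), 19 mm above the seat, hidden in the nut at first. The nut is off the thread after 0.28 to 0.42 of a turn (1.8 to 2.6 rad); turning on does no harm and a gentle lift tells. It must then rise 20 mm more to clear the spindle. Let go half-way, it stays as it is.
- disc_hub (a point): Loose aluminium disc, 0.4 kg: plate 203 mm across, 4 mm thick (teeth 2 mm higher), with a round hub 44 mm across that ends 24 mm above the underside. This point is on its axis, 12 mm above the underside; z up. 27 mm bore. Two drive pins on its y axis, 31 mm out, show 2 mm above the plate. With the nut off, the spring holds it 2.5 mm higher; it clears the spindle after 41 mm of lift.
- shredder: Bench shredder, fixed, feed head off: white housing 235 by 225 mm, on it a round aluminium chamber, 225 mm across, its rim 190 mm above the table; the disc lies in it, 8 mm below the rim. Origin on the table under the spindle's axis; -x is the side with the chute (165 mm out), +x has a hinge block (145 mm out, 190 mm high), z up.
- pan_floor (a point): Dark rectangular sheet pan, fixed, on the other half of the bench. This point is in the centre of its floor, 3 mm above the table; z up, y along its longer side. Floor 292 mm (x) by 392 mm (y) inside a rim that ends 25 mm above the table: the disc lies flat with its centre up to 44 mm off the middle in x and 94 mm in y.
- scraper: Bystander: bench scraper, steel blade 120 by 75 mm with a dark wooden grip, lying flat, 22 mm high.
- shaker: Bystander: flour shaker, aluminium can of 66 mm diameter and 100 mm height, upright; origin under its centre.
- tomato_tin: Bystander: large tin of 100 mm diameter and 118 mm height, upright; origin under its centre.
- prep_bowl: Bystander: steel bowl of 124 mm diameter and 55 mm height in front of the shredder's chute; origin under its centre.
- pusher: Bystander: white plastic feed pusher, 52 mm diameter (68 mm at its cap), 122 mm high, standing beside the shredder; origin under its centre.
- pizza_wheel: Bystander: pizza wheel lying along its x, about 200 mm long and 84 mm high at the steel wheel (+x end).
Not all that is in view belongs to the job. There is more than one size of the part that bears nut_mid; the job needs the smaller.

How it is judged:
By the outcome, as a careful person would: the job done as asked, in the order asked, and still so for the second after the job is handed in, with the robot touching nothing.
It also fails if it takes over 72 s, if anything falls off the work surface, if the arm or the gripper's body presses on something with over 40 N, if the wrist force passes 120 N, or if a joint passes its speed limit or range.

ROBOT

A 7-joint arm with a two-finger parallel gripper is mounted at the origin on the work surface. World frame = base frame: x ahead of the robot, y to its left, z up, the work surface at z = 0. Lengths are in mm, angles in rad, forces in N, time in s.
With the tool pointing down it reaches from about 425 to 875 mm from the base axis. Payload 4.7 kg.
Tool frame: the origin (TCP) lies on the centre line of the jaws, within the pads' length; the fingertips stand 17 mm ahead of it and the grasp point (between the pads) lies 2 mm behind it (arm.nose_length is the distance from the TCP to the fingertips, in mm); z points along the fingers, y is the line along which they close (so a half turn about z gives the same grasp; the last joint's range is limited). The gripper opens to 87 mm and grips with 3 to 60 N. Pads are 19 mm wide; open, the fingers measure 117 mm over their backs; the gripper's body (75 mm by 190 mm) begins 51 mm behind the grasp point.
Start: joints at [1.341, 0.321, -0.07, 1.45, 0.023, 1.371, -0.057], TCP at [156.883, -630.802, 239.587] pointing down, gripper open.
Joint ranges: [-2.86, 2.86], [-0.3, 2.09], [-1.38, 1.24], [0.06, 2.45], [-1.56, 4.7], [0.09, 2.05], [-2.69, 2.69]. Speed limits (rad/s): [2.57, 2.57, 3.14, 3.14, 3.14, 3.14, 3.14].

INTERFACE

Orientations are given as [roll, pitch, yaw] about the fixed x, y, z axes, in that order (R = Rz(yaw) Ry(pitch) Rx(roll)).
In Python, from bench import arm gives the robot as it stands.
- The arm moves only by the shell command python3 -m creep 'ROWS' [FORCE]. ROWS is JSON, a list that holds one entry, the list of rows, each a list of 5 numbers: the shift along the tool's x, y, z in units of 60 mm (1.0 is 60 mm), then the turn about the tool's z in units of 5 degrees (1.0 is 5 degrees), then the opening, from 0 (shut) to 1 (fully open). In form: [[[dx, dy, dz, twist, hand], ...]]. A call has 1 to 12 rows; each row is the pose to reach, as a shift and turn from the pose commanded when the call began, along the tool's axes at that moment; what a row does not reach only later rows make up. A row lasts 1/8 s, in which the tool goes at most 62.5 mm and 10.7 degrees, less where a joint would pass 70% of its speed; a pose out of reach is approached as far as the arm can. A call with a gripper value outside its range is refused whole. The fingers move at their own pace and stop on an object; FORCE is the grip in N (left out, the last holds). Time passes only in rows, so rows that repeat a pose let the fingers close. It gives the time, the measured TCP pose, the force, the opening and the grip force at its end, in the units of the state.
- arm.state(): the state, without advancing time (a new reading comes with each control period).
- arm.read_camera(name): name is "side" or "top" or "wrist"; returns a dict with "pixels" (400x640x3 uint8, blue, green, red), "camera_matrix" (3x3 intrinsics, pixels), "k1" (the pictures are not rectified: a ray, as slopes to the right and down, at radius r is drawn at 1 + k1 r^2 times it, then the intrinsics apply), "R" (3x3) and "t" (3): a world point X has camera coordinates R X + t; the wrist camera has in their place "T_tool_cam" (4x4, takes a point from camera to tool coordinates, whose origin is the TCP and whose axes are the flange's). Camera axes: x right, y down, z forward; pixel columns grow to the right and rows downward; lengths in mm; the calibration is good to about 2 mm. A picture is of the moment at which its call begins: read the wrist's pose just before it. There is no depth.
- arm.close_job(): hands the job in; it is judged then, once.
The state is a dict: "clock": time; "joint_pos": joint angles; "dq": joint speeds; "tau": joint torques, N m; "tcp_pos": TCP position; "tool_rot": TCP orientation; "wrist_force": force on the tool from outside, world axes, zero at the start; "moment": the same for the moment, N m; "grip_width": finger opening in mm; "grip_force": force on a finger pad.
Only numpy, scipy, OpenCV 4.12 (cv2) and the standard library are available. Lean on these libraries where they do the work, as an engineer would, in place of code of your own. Each camera call takes 0.05 s, during which the arm holds its last target. There are 200 camera calls.

## Working session

There is one attempt and no reset: what is moved stays moved. The work goes in short steps, Python scripts to look and compute and a shell command to move; the robot and the scene stay as the last step left them, time stands still between calls to the robot, and variables do not carry over. Pictures are saved under pics/ and viewed, at most 10 in all, crops included, and the job is handed in when it is done.

```bash
ls; mkdir -p pics; python3 - <<'E'
from bench import arm
import cv2,json,pickle
print(arm.state())
d={}
for n in("top","side","wrist"):
    c=arm.read_camera(n);d[n]=c
    cv2.imwrite(f"pics/{n}0.png",c["pixels"])
    print(n,{k:(v.tolist() if hasattr(v,'tolist') else v) for k,v in c.items() if k!="pixels"})
pickle.dump(d,open("cams.pkl","wb"))
E
```

```text
pics
{'clock': 0.0, 'joint_pos': array([ 1.34108279,  0.32182946, -0.07009931,  1.45169119,  0.02261509,
        1.37076559, -0.05692697]), 'dq': array([-2.62982900e-03,  2.88312667e-04, -5.04893994e-04, -5.12235608e-04,
       -5.05480207e-04, -2.08290341e-05,  2.79588109e-04]), 'tau': array([ 1.25288334e-03, -4.91288495e+01, -4.03160099e-01, -3.12533319e+01,
       -6.40672515e-02,  4.36609774e-02,  1.81496566e-04]), 'tcp_pos': array([ 156.74521842, -630.28322527,  238.44925915]), 'tool_rot': array([-3.13968948e+00,  1.07675588e-04,  2.43834438e-01]), 'wrist_force': array([0.22419723, 0.66002521, 0.30869557]), 'moment': array([ 0.02328332, -0.04564186, -0.00960172]), 'grip_force': 0.0, 'grip_width': 87.1021089655981}
top {'camera_matrix': [[414.3822478029333, 0.0, 322.2814280226765], [0.0, 414.3822478029333, 194.29271930137804], [0.0, 0.0, 1.0]], 'k1': 0.006621444160261877, 'R': [[-0.013288829074087922, -0.9997217168970725, 0.019490915479012265], [-0.995291194143384, 0.011353162039482667, -0.09626289301876591], [0.09601482116046874, -0.020678357673557465, -0.995165091651354]], 't':
[... 258 characters left out ...]
21246795337, 0.018611454789226278], [0.38054473607360717, -0.5265335267967373, -0.7602290108945184], [-0.42191330873070143, 0.632679773006014, -0.6493885314239622]], 't': [-422.8463589465453, -93.63486522091127, 1367.7004036358496]}
wrist {'camera_matrix': [[332.55483877570236, 0.0, 320.9936833956151], [0.0, 332.55483877570236, 197.26007659688466], [0.0, 0.0, 1.0]], 'k1': -0.07151569982635193, 'T_tool_cam': [[-0.00035083839235648613, -0.9603988472772882, -0.27862866159258787, 76.98385511460509], [0.999999895720324, -0.0004184034366202989, 0.00018302432407538236, -0.7720093097952629], [-0.0002923555394171274, -0.278628568325322, 0.9603988939191976, -145.51192026260316], [0.0, 0.0, 0.0, 1.0]]}
```

View pics/top0.png

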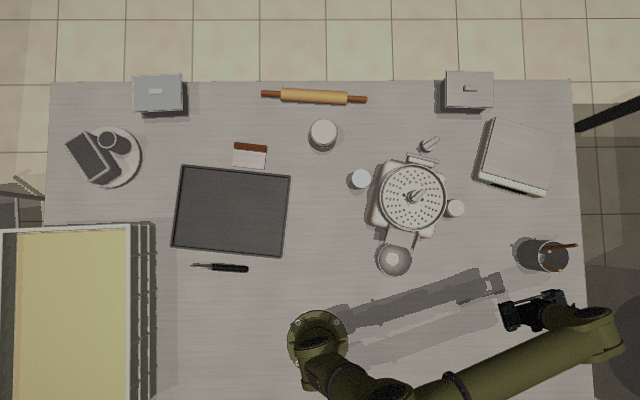

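View pics/side0.png

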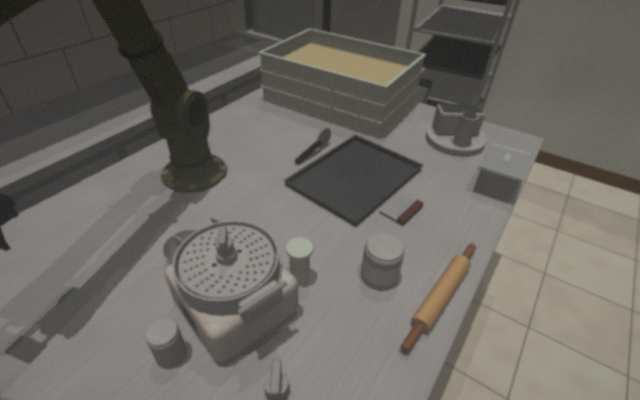

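The top view shows the shredder disc centred at about (412,197) with the nut bar at (417,194), the pan centred at (231,211) and a spare nut or gadget at (430,145). The side view shows the nut at (227,247) on the hub.

```bash
cat > h.py <<'E'
import numpy as np,cv2,pickle
from scipy.spatial.transform import Rotation as Ro
def und(c,uv):
    K=c["camera_matrix"];D=np.array([c["k1"],0,0,0,0.])
    return cv2.undistortPoints(np.array(uv,float).reshape(-1,1,2),np.array(K),D).reshape(-1,2)
def pose(c,st=None):
    if "R" in c: return np.array(c["R"]),np.array(c["t"])
    T=np.array(c["T_tool_cam"]);Rt=Ro.from_euler("xyz",st["tool_rot"]).as_matrix()
    Rwc=Rt@T[:3,:3];o=Rt@T[:3,3]+st["tcp_pos"]
    return Rwc.T,-Rwc.T@o
def ray(c,uv,z,st=None):
    R,t=pose(c,st);d=np.c_[und(c,uv),np.ones(len(und(c,uv)))]@R;o=-R.T@t
    return o+d*((z-o[2])/d[:,2])[:,None]
def proj(c,X,st=None):
    R,t=pose(c,st);return cv2.projectPoints(np.array(X,float).reshape(-1,3),cv2.Rodrigues(R)[0],t,np.array(c["camera_matrix"]),np.array([c["k1"],0,0,0,0.]))[0].reshape(-1,2)
E
python3 - <<'E'
from h import *
d=pickle.load(open("cams.pkl","rb"));c=d["top"]
print("disc",ray(c,[[412,197],[444,197],[380,197]],184),"nut",ray(c,[[417,194]],250))
print("pan",ray(c,[[231,211]],3),"pan corners",ray(c,[[181,165],[291,175],[281,257],[171,247]],25),"side nut",ray(d["side"],[[227,256]],220))
im=c["pixels"];s=cv2.resize(im[130:260,340:480],None,fx=5,fy=5,interpolation=cv2.INTER_CUBIC)[:600]
s2=cv2.resize(d["side"]["pixels"][210:400,150:310],None,fx=3,fy=3,interpolation=cv2.INTER_CUBIC)
cv2.imwrite("pics/crop.png",cv2.resize(im[130:245,345:480],None,fx=5,fy=5,interpolation=cv2.INTER_CUBIC))
E
```

```text
disc [[ 504.55908279 -318.37001438  184.        ]
 [ 503.33038118 -425.09054028  184.        ]
 [ 505.78558403 -211.90219589  184.        ]] nut [[ 508.12781172 -318.78594564  250.        ]]
pan [[475.96270482 315.51491293   3.        ]] pan corners [[646.88516898 496.08374292  25.        ]
 [605.43861771  90.93279745  25.        ]
 [305.21846927 129.00185067  25.        ]
 [346.92879889 526.15337957  25.        ]] side nut [[ 526.76868637 -337.18192205  220.        ]]
```

View pics/crop.png

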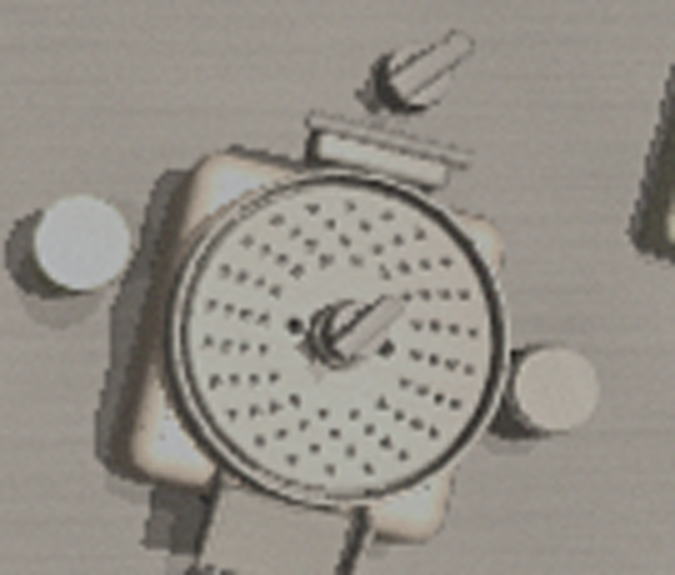

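The crop shows the bar of the spindle nut running from (335,350) to (400,300), so about -52° in the world. The larger spare nut lies loose at (425,75). I'm moving to a hover above the spindle nut, with the tool's x along the bar.

```bash
python3 -m creep '[[[0,0,-1.8,0,1],[0,0,-1.8,-2,1],[6.9,-3.6,-1.8,-22.8,1],[6.9,-3.6,-1.8,-22.8,1],[6.9,-3.6,-1.8,-22.8,1],[6.9,-3.6,-1.8,-22.8,1],[6.9,-3.6,-1.8,-22.8,1],[6.9,-3.6,-1.8,-22.8,1],[6.9,-3.6,-1.8,-22.8,1],[6.9,-3.6,-1.8,-22.8,1],[6.9,-3.6,-1.8,-22.8,1],[6.9,-3.6,-1.8,-22.8,1]]]'
python3 -m creep '[[[0,0,0,0,1],[0,0,0,0,1]]]'
cat > look.py <<'E'
from h import *
from bench import arm
import sys
st=arm.state();c=arm.read_camera("wrist")
pickle.dump((st,c),open(sys.argv[1]+".pkl","wb"));cv2.imwrite(f"pics/{sys.argv[1]}.png",c["pixels"])
print(st["clock"],st["tcp_pos"],st["tool_rot"],st["joint_pos"],st["wrist_force"])
E
python3 look.py w1
```

```text
clock: 1.65
tcp_pos: [506.8, -320.6, 347.1]
tool_rot: [-3.141, -0.001, 2.24]
wrist_force: [-0.6, -0.3, -0.3]
grip_width: 87.0
grip_force: 0.0
clock: 1.9
tcp_pos: [506.3, -321.3, 347.4]
tool_rot: [-3.141, -0.0, 2.231]
wrist_force: [0.1, -0.1, -0.3]
grip_width: 87.2
grip_force: 0.0
1.9 [ 506.34147463 -321.34299024  347.3838048 ] [-3.14143104e+00 -2.35760527e-04  2.23103922e+00] [ 0.97411382  0.22524892 -0.54900645  1.38791922  0.11685972  1.56099588
  1.0954891 ] [ 0.10169903 -0.08575591 -0.34560782]
```

View pics/w1.png

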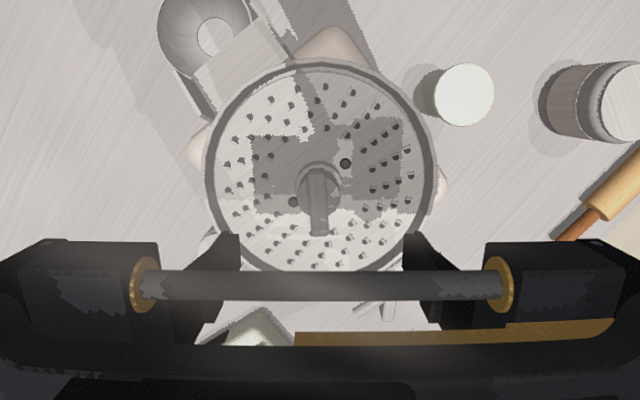

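The wrist view shows the bar upright in the picture at u≈319, from v≈170 to 236, nearly aligned with the tool. I'll measure its edges.

```bash
python3 - <<'E'
from h import *
st,c=pickle.load(open("w1.pkl","rb"));g=cv2.cvtColor(c["pixels"],cv2.COLOR_BGR2GRAY)
for v in range(180,240,8): print(v,g[v,296:344].tolist())
cv2.imwrite("pics/w1c.png",cv2.resize(c["pixels"][145:245,260:380],None,fx=5,fy=5,interpolation=cv2.INTER_CUBIC))
E
```

```text
180 [120, 131, 134, 133, 118, 100, 100, 102, 104, 113, 111, 108, 113, 118, 122, 123, 123, 123, 122, 120, 121, 120, 121, 123, 121, 123, 122, 117, 114, 107, 112, 123, 124, 125, 124, 112, 100, 96, 95, 95, 118, 148, 162, 161, 154, 131, 124, 132]
188 [132, 133, 125, 121, 125, 125, 123, 124, 124, 124, 117, 106, 110, 117, 120, 123, 125, 123, 122, 119, 122, 121, 122, 121, 121, 122, 121, 118, 117, 112, 109, 120, 122, 124, 122, 122, 122, 121, 127, 147, 157, 142, 110, 109, 128, 129, 121, 124]
196 [136, 120, 123, 123, 123, 125, 122, 123, 122, 124, 121, 113, 110, 115, 118, 123, 125, 126, 124, 123, 122, 122, 122, 124, 123, 122, 124, 122, 120, 117, 109, 114, 122, 120, 121, 122, 136, 150, 149, 135, 136, 146, 136, 116, 121, 149, 163, 164]
204 [95, 94, 115, 129, 129, 129, 130, 129, 128, 129, 128, 124, 116, 119, 122, 125, 126, 131, 129, 127, 127, 124, 126, 127, 130, 127, 127, 128, 125, 122, 116, 115, 123, 123, 124, 129, 129, 124, 123, 123, 124, 122, 127, 151, 165, 164, 164, 164]
212 [164, 164, 163, 162, 178, 206, 212, 191, 160, 143, 134, 128, 126, 122, 124, 129, 130, 133, 135, 133, 131, 132, 131, 131, 
[... 154 characters left out ...]
 216, 215, 215, 216, 213, 209, 206, 191, 150, 126, 128, 133, 135, 135, 135, 134, 133, 132, 135, 144, 150, 153, 153, 142, 132, 132, 173, 209, 216, 215, 213, 215, 214, 213, 212, 213, 213, 213, 214, 213, 213, 212]
228 [199, 200, 206, 205, 205, 205, 207, 206, 207, 207, 206, 206, 209, 212, 188, 133, 122, 127, 130, 132, 130, 128, 128, 127, 128, 129, 129, 130, 130, 130, 126, 123, 133, 187, 212, 205, 198, 169, 150, 168, 189, 204, 208, 210, 210, 208, 206, 205]
236 [215, 216, 218, 219, 218, 217, 215, 214, 216, 217, 219, 219, 219, 219, 203, 180, 178, 170, 158, 151, 154, 165, 169, 169, 170, 173, 178, 178, 178, 187, 209, 222, 222, 222, 220, 218, 218, 220, 221, 220, 219, 219, 219, 217, 217, 216, 215, 216]
```

View pics/w1c.png

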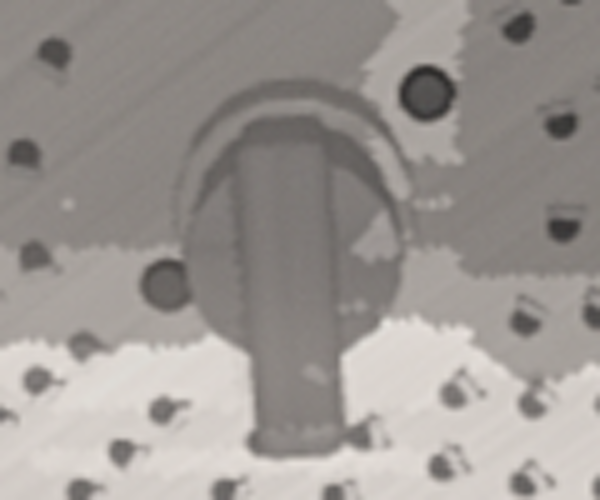

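The crop shows the bar's top-face centre line from crop (284,140) to (299,430), which is px (316.8,173) to (319.8,231). The axes look about 3° off. The drive pins are at crop (427,92) and (166,284).

```bash
python3 - <<'E'
from h import *
st,c=pickle.load(open("w1.pkl","rb"))
e=ray(c,[[316.8,173],[319.8,231]],256,st);print(e,np.linalg.norm(e[0]-e[1]),"mid",e.mean(0),"ang",np.degrees(np.arctan2(*(e[0]-e[1])[[1,0]])),np.degrees(st["tool_rot"][2]))
w=ray(c,[[260+240/5,145+290/5],[260+336/5,145+290/5]],256,st);print("thick",np.linalg.norm(w[0]-w[1]))
p=ray(c,[[260+427/5,145+92/5],[260+166/5,145+284/5]],184,st);print("pins",p,p.mean(0),np.linalg.norm(p[0]-p[1]))
R=Ro.from_euler("xyz",st["tool_rot"]).as_matrix()
for q in(e.mean(0),p.mean(0)): print("tool shift/60",R.T@(q-st["tcp_pos"])/60)
E
```

```text
[[ 488.286587   -301.82136191  256.        ]
 [ 517.69523491 -336.24059118  256.        ]] 45.27197715536794 mid [ 502.99091095 -319.03097654  256.        ] ang 130.5114030234268 127.8291312360549
thick 14.31471799273065
pins [[ 512.52586649 -290.69773444  184.        ]
 [ 496.20196018 -351.14898103  184.        ]] [ 504.36391333 -320.92335774  184.        ] 62.61647651631893
tool shift/60 [ 0.06432523 -0.02022788  1.52308191]
tool shift/60 [ 0.02509633 -0.02130323  2.72307288]
```

```bash
python3 -m creep '[[[0.04,-0.02,0.9,-0.5,0.6],[0.04,-0.02,1.3,-0.5,0.6],[0.04,-0.02,1.5,-0.5,0.6],[0.04,-0.02,1.58,-0.5,0.6],[0.04,-0.02,1.58,-0.5,0.6],[0.04,-0.02,1.58,-0.5,0.6]]]' 40
python3 -m creep '[[[0,0,0,0,0],[0,0,0,0,0],[0,0,0,0,0],[0,0,0,0,0]]]' 40
python3 -m creep '[[[0,0,0,0,0],[0,0,0,0,0]]]'
```

```text
clock: 2.7
tcp_pos: [504.7, -320.3, 253.9]
tool_rot: [3.141, 0.002, 2.277]
wrist_force: [-0.7, -0.5, -0.8]
grip_width: 52.4
grip_force: 0.0
clock: 3.2
tcp_pos: [504.0, -320.1, 252.8]
tool_rot: [-3.141, 0.0, 2.277]
wrist_force: [0.8, -0.6, -0.4]
grip_width: 20.2
grip_force: 0.0
clock: 3.45
tcp_pos: [503.4, -320.7, 252.8]
tool_rot: [-3.14, -0.0, 2.276]
wrist_force: [-2.3, -1.0, 2.1]
grip_width: 13.9
grip_force: 40.0
```

```bash
cat > s.py <<'E'
from bench import arm
s=arm.state();print("z %.2f yaw %.3f F"%(s["tcp_pos"][2],s["tool_rot"][2]),s["wrist_force"].round(1),"M",s["moment"].round(2))
E
python3 -m creep '[[[0,0,0,0.5,0],[0,0,0,1,0],[0,0,0,1,0]]]'; python3 s.py
```

```text
clock: 3.82
tcp_pos: [503.9, -320.4, 252.8]
tool_rot: [-3.141, 0.0, 2.19]
wrist_force: [-1.6, -1.2, 1.4]
grip_width: 13.8
grip_force: 40.0
z 252.84 yaw 2.190 F [-1.6 -1.2  1.4] M [-0.17  0.29 -0.04]
```

```bash
python3 -m creep '[[[0,0,0,0.5,0],[0,0,0,1,0],[0,0,0,1,0]]]'|grep tcp; python3 s.py
```

```text
tcp_pos: [504.2, -320.2, 252.9]
z 252.86 yaw 2.104 F [-1.2 -1.7  1. ] M [-0.29  0.1   0.01]
```

```bash
python3 -m creep '[[[0,0,0,1,0],[0,0,0,2,0]]]'|grep tcp; python3 s.py;python3 -m creep '[[[0,0,0,0,0]]]'|grep tcp; python3 s.py
```

```text
tcp_pos: [504.2, -320.1, 252.9]
z 252.87 yaw 1.927 F [-1.3 -0.6  2. ] M [-0.18  0.09  0.02]
tcp_pos: [504.2, -320.1, 252.9]
z 252.86 yaw 1.930 F [-0.6 -0.2  1.4] M [-0.15  0.12 -0.04]
```

```bash
python3 -m creep '[[[0,0,0,1,0],[0,0,0,1,0]]]'|grep tcp; python3 s.py;python3 -m creep '[[[0,0,0,1,0],[0,0,0,1,0]]]'|grep tcp; python3 s.py
```

```text
tcp_pos: [504.3, -320.1, 252.9]
z 252.86 yaw 1.844 F [-0.  -0.9  1.4] M [-0.18  0.02 -0.  ]
tcp_pos: [504.3, -320.1, 252.8]
z 252.84 yaw 1.757 F [-0.7 -1.   1. ] M [-0.29 -0.06 -0.07]
```

```bash
python3 -m creep '[[[0,0,-0.01,0,0],[0,0,-0.01,0,0]]]'|grep width; python3 s.py;python3 -m creep '[[[0,0,0,1,0],[0,0,0,1,0]]]'|grep width; python3 s.py; python3 -m creep '[[[0,0,0,1,0],[0,0,0,1,0]]]'|grep width; python3 s.py
```

```text
grip_width: 13.4
z 252.92 yaw 1.755 F [-0.3 -1.7 -0.5] M [-0.19 -0.1   0.  ]
grip_width: 13.6
z 252.94 yaw 1.668 F [-0.7 -0.1 -1.1] M [-0.07 -0.01  0.02]
grip_width: 13.6
z 253.18 yaw 1.582 F [-0.7 -0.4 -1.5] M [-0.1  -0.04  0.  ]
```

```bash
python3 -m creep '[[[0,0,0,1,0],[0,0,0,1,0]]]'|grep width; python3 s.py;python3 -m creep '[[[0,0,-0.005,1,0],[0,0,-0.005,1,0]]]'|grep width; python3 s.py
```

```text
grip_width: 13.7
z 253.38 yaw 1.495 F [-0.1 -0.8 -1. ] M [-0.08 -0.03  0.01]
grip_width: 13.9
z 253.66 yaw 1.408 F [ 0.6  0.6 -1.9] M [-0.01 -0.08  0.03]
```

```bash
python3 -m creep '[[[0,0,0,1,0],[0,0,0,1,0]]]'|grep width; python3 s.py;python3 -m creep '[[[0,0,-0.005,1,0],[0,0,-0.005,1,0]]]'|grep width; python3 s.py
```

```text
grip_width: 13.7
z 253.88 yaw 1.321 F [ 0.3  0.3 -0. ] M [-0.1  -0.07  0.02]
grip_width: 13.3
z 254.12 yaw 1.234 F [ 1.7 -0.3  0.3] M [-0.04 -0.07  0.  ]
```

```bash
python3 -m creep '[[[0,0,-0.005,1,0],[0,0,-0.01,2,0],[0,0,-0.01,2,0]]]'|grep width; python3 s.py;python3 -m creep '[[[0,0,-0.004,1,0],[0,0,-0.008,2,0],[0,0,-0.008,2,0]]]'|grep width; python3 s.py
```

```text
grip_width: 13.8
z 254.69 yaw 1.059 F [-0.2 -0.6 -0.4] M [-0.08 -0.11  0.05]
grip_width: 14.0
z 255.23 yaw 0.885 F [ 1.1 -1.3  0.2] M [-0.2  -0.18  0.01]
```

```bash
python3 -m creep '[[[0,0,-0.005,1,0],[0,0,-0.01,2,0],[0,0,-0.01,2,0]]]'|grep width; python3 s.py
```

```text
grip_width: 13.7
z 255.81 yaw 0.710 F [ 0.9 -0.8  0.6] M [-0.3  -0.21 -0.01]
```

```bash
python3 -m creep '[[[0,0,-0.006,1,0],[0,0,-0.012,2,0],[0,0,-0.012,2,0]]]'|grep width; python3 s.py;python3 -m creep '[[[0,0,-0.005,1,0],[0,0,-0.010,2,0],[0,0,-0.010,2,0]]]'|grep width; python3 s.py
```

```text
grip_width: 13.7
z 256.43 yaw 0.536 F [ 1.3 -0.8  0.7] M [-0.36 -0.12  0.05]
grip_width: 13.5
z 257.03 yaw 0.361 F [-0.3 -0.8  0.6] M [-0.4  -0.01  0.  ]
```

```bash
python3 -m creep '[[[0,0,-0.005,1,0],[0,0,-0.01,2,0],[0,0,-0.01,2,0]]]'|grep width; python3 s.py
```

```text
grip_width: 13.7
z 257.58 yaw 0.186 F [ 0.3 -1.4  1.8] M [-0.45  0.03 -0.04]
```

```bash
python3 -m creep '[[[0,0,-0.007,1,0],[0,0,-0.014,2,0],[0,0,-0.014,2,0]]]'|grep width; python3 s.py;python3 -m creep '[[[0,0,-0.005,1,0],[0,0,-0.010,2,0],[0,0,-0.010,2,0]]]'|grep width; python3 s.py
```

```text
grip_width: 13.9
z 258.23 yaw 0.012 F [ 0.3 -2.   0.1] M [-0.56 -0.03  0.03]
grip_width: 13.6
z 258.85 yaw -0.163 F [ 0.2 -2.2 -0.8] M [-0.63 -0.13  0.02]
```

```bash
python3 -m creep '[[[0,0,-0.005,1,0],[0,0,-0.01,2,0],[0,0,-0.01,2,0]]]'|grep width; python3 s.py; python3 -m creep '[[[0,0,-0.004,1,0],[0,0,-0.008,2,0],[0,0,-0.008,2,0]]]'|grep width; python3 s.py
```

```text
grip_width: 13.5
z 259.46 yaw -0.337 F [ 1.6 -3.2 -1.5] M [-0.76 -0.19  0.03]
grip_width: 13.7
z 260.02 yaw -0.512 F [ 1.1 -3.9 -0.7] M [-0.96 -0.23  0.03]
```

```bash
python3 -m creep '[[[0,0,-0.01,0.5,0],[0,0,-0.02,0.5,0],[0,0,-0.02,0.5,0]]]'|grep tcp; python3 s.py; python3 -m creep '[[[0,0,-0.01,0,0],[0,0,-0.01,0,0]]]'|grep tcp; python3 s.py
```

```text
tcp_pos: [503.9, -320.5, 260.9]
z 260.93 yaw -0.557 F [ 1.3 -4.3 -3.3] M [-1.19 -0.37  0.02]
tcp_pos: [503.8, -320.5, 261.7]
z 261.65 yaw -0.558 F [ 2.  -5.2 -3.8] M [-1.2  -0.24  0.05]
```

```bash
python3 -m creep '[[[0.011,0.009,0,0,0],[0.011,0.009,0,0,0]]]'|grep tcp; python3 s.py; python3 -m creep '[[[0,0,-0.015,0,0],[0,0,-0.03,0,0],[0,0,-0.03,0,0]]]'|grep tcp; python3 s.py
```

```text
tcp_pos: [504.0, -320.7, 261.7]
z 261.66 yaw -0.559 F [ 0.5 -3.9 -1.8] M [-0.82  0.05 -0.01]
tcp_pos: [504.2, -320.6, 263.8]
z 263.79 yaw -0.559 F [-1.4 -1.7 -1.8] M [-0.56  0.26 -0.  ]
```

```bash
python3 -m creep '[[[0,0,-0.05,0,0],[0,0,-0.1,0,0],[0,0,-0.15,0,0],[0,0,-0.15,0,0]]]'|grep tcp; python3 s.py; python3 -m creep '[[[0,0,-0.1,0,0],[0,0,-0.2,0,0],[0,0,-0.35,0,0],[0,0,-0.35,0,0]]]'|grep tcp; python3 s.py
```

```text
tcp_pos: [504.9, -320.4, 273.3]
z 273.26 yaw -0.558 F [ 0.1  0.2 -0.9] M [ 0.07 -0.01  0.05]
tcp_pos: [504.9, -321.1, 295.0]
z 294.98 yaw -0.559 F [-1.1  0.1 -0.8] M [ 0.09  0.02 -0.05]
```

```bash
python3 -m creep '[[[-0.5,-0.7,-0.4,-2,0],[-1.2,-1.6,-0.4,-4,0],[-2.0,-2.7,-0.4,-6,0],[-2.7,-3.6,-0.4,-8,0],[-3.4,-4.6,-0.4,-10,0],[-4.1,-5.5,-0.4,-12,0],[-4.7,-6.3,-0.3,-14,0],[-5.1,-6.87,-0.2,-16,0],[-5.1,-6.87,0,-18,0],[-5.1,-6.87,0,-18,0],[-5.1,-6.87,0,-18,0],[-5.1,-6.87,0,-18,0]]]'; python3 s.py; python3 look.py w2
```

```text
clock: 14.32
tcp_pos: [464.3, 189.2, 294.0]
tool_rot: [3.141, -0.0, 1.008]
wrist_force: [0.6, -1.2, -1.4]
grip_width: 13.7
grip_force: 40.0
z 294.05 yaw 1.008 F [ 0.6 -1.2 -1.4] M [-0.02 -0.05 -0.01]
14.325 [464.30700154 189.22068747 294.04683436] [ 3.14070031e+00 -3.21332441e-05  1.00770078e+00] [ 0.30675141  0.00884907 -0.74376273  1.70405464  0.0067916   1.43051974
 -1.00103373] [ 0.5621704  -1.19862234 -1.40890215]
```

View pics/w2.png

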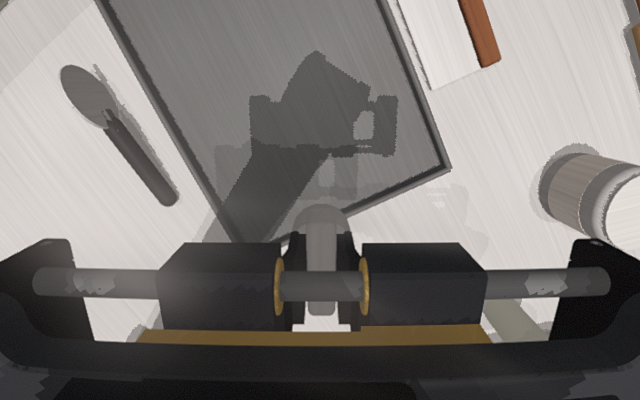

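The nut hangs in the jaws at (322,250). The pan is below, with its corner at (450,168) and its left edge running from (97,0) to about (240,248). I'll check the pan in the world frame.

```bash
python3 - <<'E'
from h import *
st,c=pickle.load(open("w2.pkl","rb"))
print(ray(c,[[450,168],[382,0],[385,200],[97,0],[200,180]],25,st))
E
```

```text
[[601.93564704  97.52851948  25.        ]
 [624.63567147 313.0483949   25.        ]
 [510.0529934  105.04633894  25.        ]
 [348.05688447 496.84352899  25.        ]
 [321.81750677 255.8929762   25.        ]]
```

```bash
python3 -m creep '[[[0,0,0.7,0,0],[0,0,1.5,0,0],[0,0,2.3,0,0],[0,0,3.0,0,0],[0,0,3.5,0,0],[0,0,3.75,0,0],[0,0,3.85,0,0],[0,0,3.85,0,0],[0,0,3.85,0,0]]]'; python3 s.py; python3 -m creep '[[[0,0,0.03,0,0],[0,0,0.06,0,0],[0,0,0.06,0,0]]]'|grep tcp;python3 s.py
```

```text
clock: 15.5
tcp_pos: [464.5, 191.1, 63.8]
tool_rot: [3.14, -0.001, 1.011]
wrist_force: [-0.1, 0.2, -1.5]
grip_width: 14.0
grip_force: 40.0
z 63.76 yaw 1.011 F [-0.1  0.2 -1.5] M [-0.04  0.02 -0.03]
tcp_pos: [463.5, 190.8, 59.0]
z 58.95 yaw 1.012 F [ 0.  -0.1 -1.2] M [-0.08 -0.06  0.04]
```

```bash
python3 -m creep '[[[0,0,0.02,0,0],[0,0,0.04,0,0],[0,0,0.04,0,0]]]'|grep tcp;python3 s.py; python3 -m creep '[[[0,0,0.015,0,0],[0,0,0.03,0,0],[0,0,0.03,0,0]]]'|grep tcp;python3 s.py
```

```text
tcp_pos: [463.4, 190.8, 56.5]
z 56.49 yaw 1.012 F [-0.4 -0.2 -1. ] M [-0.03  0.   -0.01]
tcp_pos: [463.5, 190.8, 54.7]
z 54.74 yaw 1.012 F [ 0.1  0.3 -2. ] M [-0.07 -0.09  0.03]
```

```bash
for i in 1; do :; done; python3 -m creep '[[[0,0,0.02,0,0],[0,0,0.02,0,0]]]'|grep tcp;python3 s.py; python3 -m creep '[[[0,0,0.02,0,0],[0,0,0.02,0,0]]]'|grep tcp;python3 s.py
```

```text
tcp_pos: [463.5, 190.8, 53.5]
z 53.53 yaw 1.012 F [ 0.5 -0.5 -1.8] M [-0.04 -0.13 -0.02]
tcp_pos: [463.5, 190.8, 52.3]
z 52.33 yaw 1.012 F [-0.3 -0.4 -0.9] M [ 0.03 -0.01 -0.03]
```

```bash
python3 -m creep '[[[0,0,0.015,0,0],[0,0,0.015,0,0]]]'|grep tcp;python3 s.py; python3 -m creep '[[[0,0,0.01,0,0],[0,0,0.01,0,0]]]'|grep tcp;python3 s.py
```

```text
tcp_pos: [463.5, 190.8, 51.5]
z 51.46 yaw 1.012 F [ 0.3  0.3 -1.5] M [ 0.03 -0.08 -0.01]
tcp_pos: [463.6, 190.9, 51.3]
z 51.29 yaw 1.012 F [-1.9 -0.6  3.7] M [-0.2   0.33  0.03]
```

```bash
python3 -m creep '[[[0,0,0,0,0.3],[0,0,0,0,0.35],[0,0,0,0,0.35]]]'; python3 -m creep '[[[0,0,-0.2,0,0.5],[0,0,-0.8,0,0.5],[0,0,-1.6,0,0.5],[0,0,-2.4,0,0.5],[0,0,-3.2,0,0.5],[0,0,-4.0,0,0.8],[0,0,-4.6,0,0.8],[0,0,-4.6,0,0.8]]]'; python3 s.py
```

```text
clock: 18.0
tcp_pos: [463.8, 190.8, 51.0]
tool_rot: [3.141, -0.0, 1.012]
wrist_force: [0.1, 0.2, 1.8]
grip_width: 28.9
grip_force: 0.4
clock: 19.0
tcp_pos: [464.6, 191.9, 330.6]
tool_rot: [3.137, -0.004, 1.012]
wrist_force: [-0.2, -0.7, -1.3]
grip_width: 65.1
grip_force: 0.0
z 330.63 yaw 1.012 F [-0.2 -0.7 -1.3] M [-0.03 -0.05  0.03]
```

```bash
python3 -m creep '[[[-6.89,5.09,0,-3.4,0.8],[-6.89,5.09,0,-3.4,0.8],[-6.89,5.09,0,-3.4,0.8],[-6.89,5.09,0,-3.4,0.8],[-6.89,5.09,0,-3.4,0.8],[-6.89,5.09,0,-3.4,0.8],[-6.89,5.09,0,-3.4,0.8],[-6.89,5.09,0,-3.4,0.8],[-6.89,5.09,0,-3.4,0.8],[-6.89,5.09,0,-3.4,0.8],[-6.89,5.09,0,-3.4,0.8]]]'; python3 look.py w3
```

```text
clock: 20.38
tcp_pos: [503.8, -319.2, 326.8]
tool_rot: [-3.141, -0.002, 1.311]
wrist_force: [-0.2, -0.1, -0.4]
grip_width: 69.6
grip_force: 0.0
20.375 [ 503.80645769 -319.21491967  326.77083895] [-3.14110351e+00 -1.53395849e-03  1.31134602e+00] [ 0.75677554  0.19372564 -0.2778194   1.44198752  0.05152035  1.5140281
  0.22147832] [-0.15324153 -0.0952403  -0.37549072]
```

View pics/w3.png

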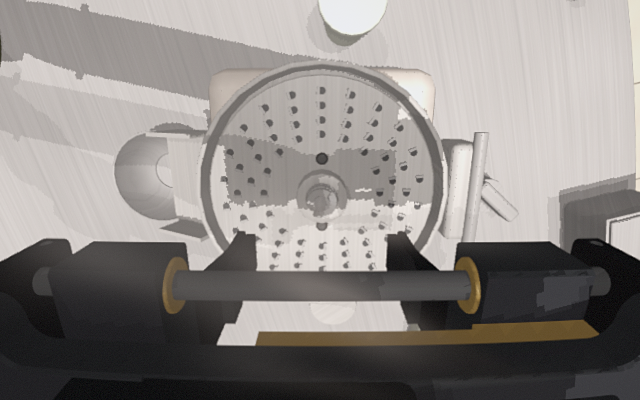

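The hub is bare around the spindle at about (321,195), and the drive pins are at (321.5,158) and (321,226), in line with tool x as wanted. I'm computing the centring from the pins.

```bash
python3 - <<'E'
from h import *
st,c=pickle.load(open("w3.pkl","rb"))
p=ray(c,[[321.5,158.3],[321,226]],189,st);print(p.mean(0),np.linalg.norm(p[0]-p[1]))
R=Ro.from_euler("xyz",st["tool_rot"]).as_matrix()
print((R.T@(p.mean(0)-st["tcp_pos"]))/60)
E
```

```text
[ 503.84690061 -320.13017909  189.        ] 62.05216720001278
[-0.01809308  0.00568812  2.29615309]
```

```bash
python3 -m creep '[[[-0.018,0.006,0.8,0,0.8],[-0.018,0.006,1.4,0,0.8],[-0.018,0.006,1.75,0,0.8],[-0.018,0.006,1.9,0,0.8],[-0.018,0.006,1.95,0,0.8],[-0.018,0.006,1.95,0,0.8]]]'; python3 s.py; python3 -m creep '[[[0,0,0,0,0.3],[0,0,0,0,0.3],[0,0,0,0,0.3],[0,0,0,0,0.3]]]' 30; python3 s.py
```

```text
clock: 21.18
tcp_pos: [503.9, -322.5, 211.0]
tool_rot: [3.14, 0.001, 1.309]
wrist_force: [-0.0, 0.6, 0.2]
grip_width: 69.7
grip_force: 0.0
z 211.02 yaw 1.309 F [-0.   0.6  0.2] M [-0.03 -0.1   0.01]
clock: 21.68
tcp_pos: [503.3, -322.8, 210.1]
tool_rot: [3.141, 0.0, 1.308]
wrist_force: [-0.3, -0.9, 0.9]
grip_width: 42.5
grip_force: 30.0
z 210.14 yaw 1.308 F [-0.3 -0.9  0.9] M [-0.04 -0.01  0.01]
```

```bash
python3 -m creep '[[[0,0,0,0,0.3],[0,0,-0.03,0,0.3],[0,0,-0.06,0,0.3],[0,0,-0.06,0,0.3]]]' 45; python3 s.py; python3 -m creep '[[[0,0,-0.06,0,0.3],[0,0,-0.12,0,0.3],[0,0,-0.12,0,0.3]]]'; python3 s.py
```

```text
clock: 22.18
tcp_pos: [503.1, -322.6, 213.2]
tool_rot: [-3.141, -0.0, 1.308]
wrist_force: [0.0, -0.1, -4.9]
grip_width: 42.4
grip_force: 45.0
z 213.17 yaw 1.308 F [ 0.  -0.1 -4.9] M [-0.   -0.05  0.02]
clock: 22.55
tcp_pos: [503.6, -322.9, 221.3]
tool_rot: [3.141, 0.0, 1.309]
wrist_force: [0.5, -0.7, -3.8]
grip_width: 42.0
grip_force: 45.0
z 221.34 yaw 1.309 F [ 0.5 -0.7 -3.8] M [-0.   -0.05 -0.01]
```

```bash
python3 -m creep '[[[0,0,-0.1,0,0.3],[0,0,-0.2,0,0.3],[0,0,-0.3,0,0.3],[0,0,-0.4,0,0.3],[0,0,-0.5,0,0.3],[0,0,-0.6,0,0.3],[0,0,-0.8,0,0.3],[0,0,-1.1,0,0.3],[0,0,-1.3,0,0.3],[0,0,-1.3,0,0.3]]]'; python3 s.py
```

```text
clock: 23.8
tcp_pos: [504.0, -323.1, 300.6]
tool_rot: [3.139, 0.001, 1.308]
wrist_force: [-0.1, 0.3, -4.0]
grip_width: 41.9
grip_force: 45.0
z 300.60 yaw 1.308 F [-0.1  0.3 -4. ] M [-0.08 -0.04  0.01]
```

```bash
python3 -m creep '[[[0.4,-0.12,0,0,0.3],[1.2,-0.36,0,0,0.3],[2.1,-0.63,0,0,0.3],[3.0,-0.9,0,0,0.3],[3.9,-1.17,0,0,0.3],[4.8,-1.44,0,0,0.3],[5.7,-1.72,0,0,0.3],[6.6,-2.0,0,0,0.3],[7.5,-2.27,0,0,0.3],[8.4,-2.54,0,0,0.3],[9.2,-2.78,0,0,0.3],[9.9,-3.0,0,0,0.3]]]'; python3 -m creep '[[[0.6,-0.18,0,0,0.3],[1.1,-0.33,0,0,0.3],[1.45,-0.43,0,0,0.3],[1.45,-0.43,0,0,0.3],[1.45,-0.43,0,0,0.3]]]'; python3 s.py; python3 look.py w4
```

```text
clock: 25.3
tcp_pos: [481.7, 300.2, 298.4]
tool_rot: [-3.141, 0.0, 1.31]
wrist_force: [0.7, -0.2, -3.4]
grip_width: 42.3
grip_force: 45.0
clock: 25.92
tcp_pos: [480.8, 387.5, 298.3]
tool_rot: [3.142, 0.002, 1.308]
wrist_force: [-1.2, -0.7, -4.2]
grip_width: 42.3
grip_force: 45.0
z 298.29 yaw 1.308 F [-1.2 -0.7 -4.2] M [-0.06 -0.13  0.01]
25.925 [480.82374009 387.52051666 298.28887916] [3.14151156e+00 1.74235908e-03 1.30834315e+00] [-0.06590506  0.33436177 -0.84198385  1.42154607  0.2488107   1.49662785
 -1.16117908] [-1.16839592 -0.74070881 -4.20100964]
```

View pics/w4.png

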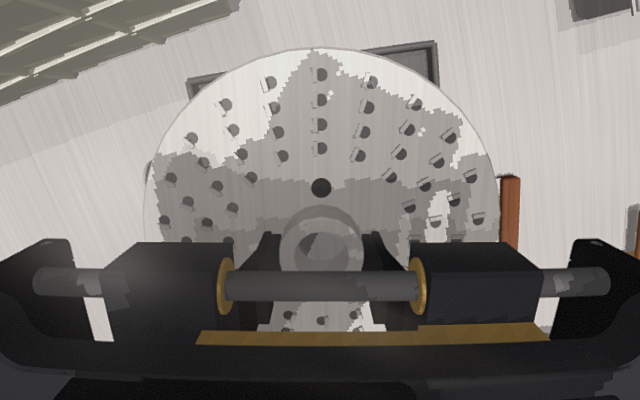

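The disc hangs level in the jaws, hub at (320,245). The pan's far corners are visible at (436,42) and (188,78), and the scraper grip at (508,215) is outside the pan.

```bash
python3 - <<'E'
from h import *
st,c=pickle.load(open("w4.pkl","rb"))
q=ray(c,[[436,42],[188,78]],25,st);print(q)
ctr=np.array([474,314]);M=np.array([[.9945,-.1045],[.1045,.9945]])
for a in list(q[:,:2])+[st["tcp_pos"][:2]]: print(M@(a-ctr))
E
python3 -m creep '[[[0,0,0.5,0,0.3],[0,0,1.2,0,0.3],[0,0,2.0,0,0.3],[0,0,2.8,0,0.3],[0,0,3.4,0,0.3],[0,0,3.8,0,0.3],[0,0,4.1,0,0.3],[0,0,4.25,0,0.3],[0,0,4.25,0,0.3],[0,0,4.25,0,0.3]]]'; python3 s.py
```

```text
[[650.06188805 493.41837023  25.        ]
 [352.92695276 531.39507369  25.        ]]
[156.34432798 196.83003649]
[-143.12493069  203.54726735]
[-0.89668447 73.82923465]
clock: 27.22
tcp_pos: [481.7, 388.9, 44.8]
tool_rot: [3.14, -0.001, 1.308]
wrist_force: [1.3, 1.3, -4.8]
grip_width: 42.6
grip_force: 45.0
z 44.84 yaw 1.308 F [ 1.3  1.3 -4.8] M [ 0.01 -0.1   0.04]
```

```bash
python3 -m creep '[[[0,0,0.06,0,0.3],[0,0,0.12,0,0.3],[0,0,0.17,0,0.3],[0,0,0.17,0,0.3]]]'|grep tcp; python3 s.py; python3 -m creep '[[[0,0,0.02,0,0.3],[0,0,0.02,0,0.3]]]'|grep tcp; python3 s.py
```

```text
tcp_pos: [480.9, 388.1, 33.1]
z 33.07 yaw 1.309 F [ 0.2 -0.5 -4. ] M [ 0.01 -0.1   0.03]
tcp_pos: [481.2, 388.4, 32.7]
z 32.66 yaw 1.308 F [-1.5 -1.7 -1.6] M [-0.21  0.12 -0.03]
```

```bash
python3 -m creep '[[[0,0,0.02,0,0.3],[0,0,0.02,0,0.3]]]'|grep tcp; python3 s.py; python3 -m creep '[[[0,0,0.02,0,0.3],[0,0,0.02,0,0.3]]]'|grep tcp; python3 s.py
```

```text
tcp_pos: [481.2, 388.4, 32.6]
z 32.60 yaw 1.308 F [-2.8 -3.5  7.2] M [-0.66  0.64  0.04]
tcp_pos: [481.2, 388.5, 32.6]
z 32.56 yaw 1.308 F [-5.3 -4.4 13.4] M [-1.22  1.15 -0.03]
```

```bash
python3 -m creep '[[[0,0,-0.035,0,0.3],[0,0,-0.035,0,0.3]]]'|grep tcp; python3 s.py; python3 -m creep '[[[0,0,0,0,0.52],[0,0,0,0,0.55],[0,0,0,0,0.75],[0,0,0,0,0.75]]]' 5; python3 s.py
```

```text
tcp_pos: [481.4, 388.7, 32.7]
z 32.66 yaw 1.308 F [-0.6 -1.2  3.1] M [-0.29  0.24  0.05]
clock: 29.22
tcp_pos: [481.1, 388.3, 31.9]
tool_rot: [-3.142, 0.0, 1.308]
wrist_force: [-0.1, -0.2, 0.9]
grip_width: 59.8
grip_force: 0.0
z 31.89 yaw 1.308 F [-0.1 -0.2  0.9] M [ 0.   -0.04 -0.05]
```

Released. I'll retract and check.

```bash
python3 -m creep '[[[0,0,-0.2,0,0.75],[0,0,-0.8,0,0.75],[0,0,-1.6,0,0.75],[0,0,-2.5,0,0.75],[0,0,-3.4,0,0.75],[-1,0,-4.0,0,0.75],[-2,0,-4.4,0,0.75],[-3,0,-4.4,0,0.75],[-4,0,-4.4,0,0.75],[-5,0,-4.4,0,0.75],[-6,0,-4.4,0,0.75],[-6,0,-4.4,0,0.75]]]'|head -2; python3 -m creep '[[[0,0,0,0,0.75],[0,0,0,0,0.75]]]' | grep -v rot; python3 - <<'E'
from h import *
from bench import arm
t=arm.read_camera("top")["pixels"];s=arm.read_camera("side")["pixels"]
cv2.imwrite("pics/end.png",np.hstack([cv2.resize(t[110:290,150:470],(400,225)),cv2.resize(s[90:390,150:470],(400,375))[:225]*0]) if 0 else np.vstack([cv2.resize(t[120:280,150:480],(660,320),interpolation=2),cv2.resize(s[120:260,220:509],(660,270),interpolation=2)]))
E
```

```text
clock: 30.72
tcp_pos: [386.8, 36.6, 296.8]
clock: 30.98
tcp_pos: [388.0, 42.2, 296.3]
wrist_force: [-0.6, -0.4, 0.3]
grip_width: 65.2
grip_force: 0.0
```

View pics/end.png

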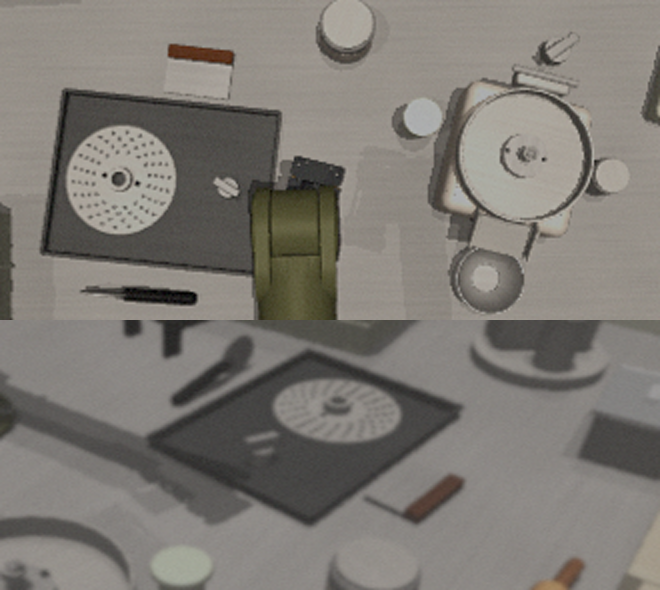

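The disc lies flat in the pan at (121,180) with its hub up. The nut stands upright beside it at (227,187), and everything else is where it was.

```bash
python3 -c "
from bench import arm
print(arm.close_job())"
```

```text
the job is handed in; nothing more can be done
None
```

The job is handed in: the nut is unscrewed and the disc lifted off, both set down apart on the pan floor (disc flat, hub up), about 31 s on the clock, and the final pictures show the other bench items unmoved.

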